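# Offer a curling-stone handle up to the fitting seat

## Task

Make the fitting seat ready by gently lowering the open lid of the wooden case until it is fully shut. Then pick up the steel curling-stone handle by its balance point (on the bare steel neck) and finish while holding it there, still and level, about 60 mm above the lid, with its round boss straight over the raised ring and its turned-down tail straight over the notched rest. Do not put it down or let go, and leave the other things on the bench alone.

Things in the scene. Friction and masses are not known exactly. Their poses are not given: they have to be found in the camera images.
- case: Fixed wooden case, 125 (x) by 260 (y) by 60 mm high without its lid. Origin: centre of its underside, on the bench. +x points to the hinged side (away from the robot), +z up. A small brass hook hangs loose on the front; it is only for show and need not be worked.
- lid (a joint): Angle of the case lid, rad: 0 = shut, grows as it opens (starts 0.75 to 1.2). Hinge line: along the case's y through point hinge. Board 131 by 264 by 12 mm, on top of the case walls when shut. Stiff hinge: it stays at any angle; about 2 to 4 N at the free edge pushes it shut. Outer face bare from 50 mm on the ring's side of its middle to 70 mm on the other.
- hinge (a point): Middle of the lid's hinge line, on the case: 62.5 mm along the case's +x, 60 mm above the bench. The lid's underside passes through this line.
- front_edge (a point): Middle of the lid's free edge, on its outer face (moves with the lid): 128 mm from the hinge along the lid, 12 mm above the lid's underside. Axes as the lid's: x along the lid towards the hinge, z out of the outer face.
- seat (a point): Centre of the raised brass ring on the lid's outer face (moves with the lid), at the level of that face, 72 mm above the bench when shut; 62.5 mm from the hinge line and 89 mm along the case's -y from the middle. Ring: 28 mm inner radius, 34 mm outer radius, 8 mm high.
- notch (a point): Centre of the notched wooden tail rest on the lid's outer face (moves with the lid), at the level of that face; 62.5 mm from the hinge line and 89 mm along the case's +y from the middle. Two blocks 10 by 30 mm, 14 mm high, with a 25 mm wide gap running along y.
- handle: Loose steel handle, 0.5 to 0.78 kg, 210 mm long, lying level on boss and tail. Origin: below the balance point at underside level; +x along the bar to the tail, z up. Boss at x -53 mm: flange radius 24, 10 high; column radius 13, 46 high. Bare neck to x +47: 16 wide (y), 18 tall, its middle 36 up. Then wooden grip 24 thick, 70 long, then 16 mm square tail turned down at x +125.
- balance (a point): The balance point: centre of the neck's section at the handle's centre of mass along the bar, 36 mm above the underside, 53 mm from the boss's axis. Axes as the handle's.
- boss (a point): Centre of the boss's underside.
- tail (a point): Centre of the tail's underside, 178 mm from the boss's axis.
- mallet: Bystander, boxwood mallet lying down: head 55 by 95 by 55 mm, origin under the head's centre; handle 22 mm thick, 200 mm long, along its +y.
- honing_stone: Bystander, grey honing stone 50 by 150 by 22 mm; origin: centre of underside.
- gauge_block: Bystander, steel feeler gauge block 25 by 90 by 21 mm; origin: centre of underside.
- tin_cup: Bystander, tin cup 72 mm across, 75 mm high; origin: centre of underside.
Mind the look-alikes: they are no part of the job. Of the things like the handle, leave any that is green or turquoise; of the rest the larger one is meant.

How it is judged:
By the outcome, as a careful person would: the job done as asked, in the order asked, and still so for the second after the job is handed in, while the arm keeps its last pose, push and grip.
It also fails if it takes over 64 s, if anything falls off the work surface, if the arm or the gripper's body presses on something with over 40 N, if the wrist force passes 120 N, or if a joint passes its speed limit or range.

## Robot

A 7-joint arm with a two-finger parallel gripper is mounted at the origin on the work surface. World frame = base frame: x ahead of the robot, y to its left, z up, the work surface at z = 0. Lengths are in mm, angles in degrees, forces in N, time in s.
With the tool pointing down it reaches from about 425 to 875 mm from the base axis. Payload 8.4 kg.
Tool frame: the origin (TCP) lies between the finger pads; the fingertips stand ctrl.finger_overhang ahead of it and the grasp point (between the pads) lies 8 mm behind it (ctrl.finger_overhang is the distance from the TCP to the fingertips, in mm); z points along the fingers, y is the line along which they close (so a half turn about z gives the same grasp; the last joint's range is limited). The gripper opens to 85 mm and grips with 20 to 120 N. Pads are 22 mm wide; open, the fingers measure 114 mm over their backs; the gripper's body (76 mm by 85 mm) begins 54 mm behind the grasp point. The pads swing forward as they close: fully open they stand 13 mm farther back than shut.
Start: joints at [-76.387, 19.091, 2.286, 83.961, -0.768, 76.965, -3.352], TCP at [214.805, 613.452, 242.308] pointing down, gripper open.
Joint ranges: [-147.57, 147.57], [-21.85, 119.76], [-74.77, 79.35], [14.55, 137.4], [-85.83, 265.84], [4.83, 119.75], [-152.11, 152.11]. Speed limits (degrees/s): [127.2, 127.2, 159.86, 159.86, 180, 180, 180].

## Interface

Orientations are given as a 3x3 rotation matrix whose columns are the frame's x, y, z axes.
In Python, from rig import ctrl, cams gives the robot as it stands.
- The arm moves only by the tool step_arm, never from a script. Its argument "commands" is a list of rows, each a list of 5 numbers: the finger opening in cm, from 0 to 8.54, then the shift along the world's x, y, z in cm, then the turn about the world's z in rad. In form: [[gripper, dx, dy, dz, twist], ...]. A call has 1 to 12 rows; each row shifts and turns the commanded pose from where the row before left it; what a row does not reach is not made up. A row lasts 1/8 s, in which the tool goes at most 62.5 mm and 10.7 degrees, less where a joint would pass 70% of its speed; a pose out of reach is approached as far as the arm can. A call with a gripper value outside its range is refused whole. The fingers move at their own pace and stop on an object; "grip_force" is the grip in N (left out, the last holds). Time passes only in rows, so rows that do not move let the fingers close. It gives the time, the measured TCP pose, the force, the opening and the grip force at its end, in the units of the state.
- ctrl.sense(): the state, without advancing time (a new reading comes with each control period).
- cams.read_camera(name): name is "scene" or "top" or "wrist"; returns a dict with "image" (384x512x3 uint8, blue, green, red), "range_z" (384x512 float32, mm along the optical axis (not along the pixel's ray), 0 where there is no reading), "fx", "fy", "cx", "cy" (pixels), "origin" and "orientation" of the camera in the world. Camera axes: x right, y up, looking along -z (the intrinsics and any distortion apply to the point x, -y, -z); pixel columns grow to the right and rows downward; lengths in mm; the calibration is good to about 2 mm. The wrist camera is an equidistant fisheye: a pixel r from the principal point sees the ray r / f radians off the axis. A picture is of the moment at which its call begins.
- ctrl.job_done(): hands the job in; it is judged then, once.
Trained networks look in a picture, given as the dict that the camera call returned (one of the last four; its "shot" number tells which), for a name from the list of things; names that differ only in an ending like _2 or _b are one class to them, and where a whole thing is asked for, a point or a joint stands for the part that bears it (a point fixed in the world has none). Each returns a list of dicts, best first, with "confidence" (0 to 1); they miss things now and then, are a little off and sometimes report something else, mostly with a low value. They report only what shows in the picture. A call takes as long as a camera call. They do not tell look-alikes from the thing itself.
- cams.boxes_of(thing, picture): "box" ([left, top, width, height] in pixels, round what is visible of it).
- cams.cut_out(thing, picture): "region" (384x512 bool, what is visible of it) and "box" ([left, top, width, height] in pixels, round what is visible of it).
The state is a dict: "time_s": time; "q": joint angles; "joint_vel": joint speeds; "joint_torque": joint torques, N m; "tool_pos": TCP position; "eef_rot": TCP orientation; "force": force on the tool from outside, world axes, zero at the start; "wrist_torque": the same for the moment, N m; "gripper_width": finger opening in mm; "gripper_force": force on a finger pad.
Only numpy, scipy, OpenCV 4.12 (cv2) and the standard library are available. Lean on these libraries where they do the work, as an engineer would, in place of code of your own. Each camera call takes 0.05 s, during which the arm holds its last target. There are 200 camera calls.

## Working session

There is one attempt and no reset: what is moved stays moved. The work goes in short steps, Python scripts to look and compute and a tool call to move; the robot and the scene stay as the last step left them, time stands still between calls to the robot, and variables do not carry over. Pictures are saved under pics/ and viewed, at most 10 in all, crops included, and the job is handed in when it is done.

Besides the shell and the picture viewer there is one more tool, called after "Request:" as name(argument=value, ...) on one line, values as JSON. step_arm: Moves the arm, as the interface text tells. Its arguments: {"type":"object","properties":{"commands":{"type":"array","items":{"type":"array","items":{"type":"number"}}},"grip_force":{"type":"number"}},"required":["commands"]}

```bash
mkdir -p pics; ls
cat > h.py <<'E'
import numpy as np, cv2
from rig import ctrl, cams
def pts(p):
    v,u=np.mgrid[0:384,0:512]; z=p["range_z"]
    x=(u-p["cx"])/p["fx"]*z; y=(v-p["cy"])/p["fy"]*z
    c=np.stack([x,-y,-z],-1)
    return c@np.array(p["orientation"]).T+np.array(p["origin"])
E
python3 - <<'E'
from h import *
s=ctrl.sense(); print(s["time_s"],s["tool_pos"],s["eef_rot"],s["gripper_width"],ctrl.finger_overhang)
ims=[]
for n in ("scene","top"):
    p=cams.read_camera(n); np.savez(f"{n}0.npz",**{k:np.array(v) for k,v in p.items()})
    print(n,p["fx"],p["origin"],np.round(p["orientation"],3).tolist(),[k for k in p])
    cv2.imwrite(f"pics/{n}0.png",cv2.resize(p["image"],(800,600)))
    P=pts(p)
    for t in ("handle","case","lid","mallet","tin_cup","honing_stone","gauge_block"):
        for d in cams.cut_out(t,p)[:4]:
            m=d["region"]&(p["range_z"]>0); q=P[m]
            print(t,round(d["confidence"],2),d["box"],np.round(np.median(q,0)),np.round(np.percentile(q,2,0)),np.round(np.percentile(q,98,0)))
E
```

```text
pics
0.0 [214.66712206 613.06732233 241.41822597] [[-9.43827014e-01  3.30439710e-01 -4.06185299e-04]
 [ 3.30439932e-01  9.43825709e-01 -1.57540648e-03]
 [-1.37208732e-04 -1.62113103e-03 -9.99998677e-01]] 85.21846946298577 11.0
scene 351.9334911031944 [1323.44679549  137.62345596  784.29294423] [[-0.239, -0.654, 0.717], [0.971, -0.17, 0.169], [0.011, 0.737, 0.676]] ['image', 'range_z', 'fx', 'fy', 'cx', 'cy', 'origin', 'orientation', 'shot']
handle 0.76 [299.5, 213.0, 35.0, 62.8] [628. 169.  44.] [523. 114.  -0.] [720. 214.  50.]
handle 0.72 [160.7, 147.4, 87.3, 62.2] [ 543. -200.  117.] [ 496. -329.   68.] [586. -78. 163.]
handle 0.63 [305.6, 157.5, 39.8, 46.1] [360. 183.  38.] [268.  87.  -1.] [418. 234.  49.]
handle 0.59 [394.4, 272.1, 13.1, 61.0] [798. 387.  32.] [694. 373.  -1.] [845. 408.  38.]
case 0.91 [162.7, 148.2, 91.0, 70.6] [ 552. -192.   98.] [ 468. -331.    2.] [586. -73. 162.]
case 0.56 [299.4, 213.7, 35.2, 61.8] [643. 173.  44.] [549. 117.   7.] [720. 216.  50.]
lid 0.74 [160.2, 147.0, 90.6, 63.5] [ 543. -198.  116.] [ 494. -330.   68.] [587. -77. 163.]
mallet 0.84 [6
[... 1008 characters left out ...]
[ 444. -327.    8.] [582. -79. 164.]
lid 0.68 [266.7, 184.3, 88.1, 28.6] [ 531. -207.  129.] [ 485. -333.   10.] [584. -78. 165.]
mallet 0.86 [359.6, 192.1, 91.1, 21.2] [ 531. -472.   43.] [ 496. -674.    0.] [ 553. -390.   60.]
mallet 0.47 [170.2, 138.4, 26.0, 11.9] [755. 224.  18.] [741. 183.   6.] [770. 266.  24.]
tin_cup 0.82 [289.2, 122.8, 24.8, 26.6] [ 779. -197.   34.] [ 734. -226.    1.] [ 799. -163.   78.]
tin_cup 0.17 [181.3, 153.2, 35.2, 56.1] [600. 156.  43.] [529. 113.   0.] [711. 209.  51.]
honing_stone 0.55 [231.5, 117.3, 41.8, 27.5] [791. -18.  22.] [759. -89.   7.] [824.  49.  28.]
gauge_block 0.73 [169.0, 138.0, 27.4, 13.2] [755. 228.  17.] [740. 183.   1.] [773. 270.  23.]
```

View pics/scene0.png

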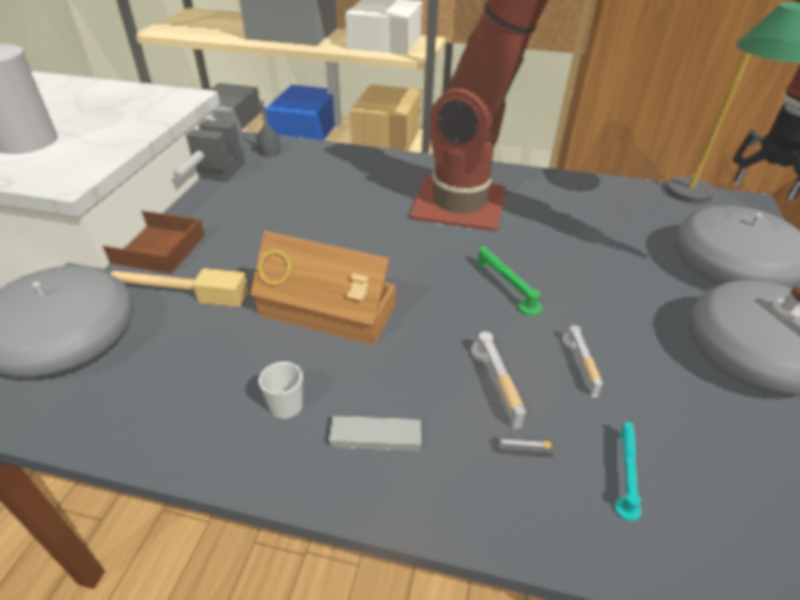

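View pics/top0.png

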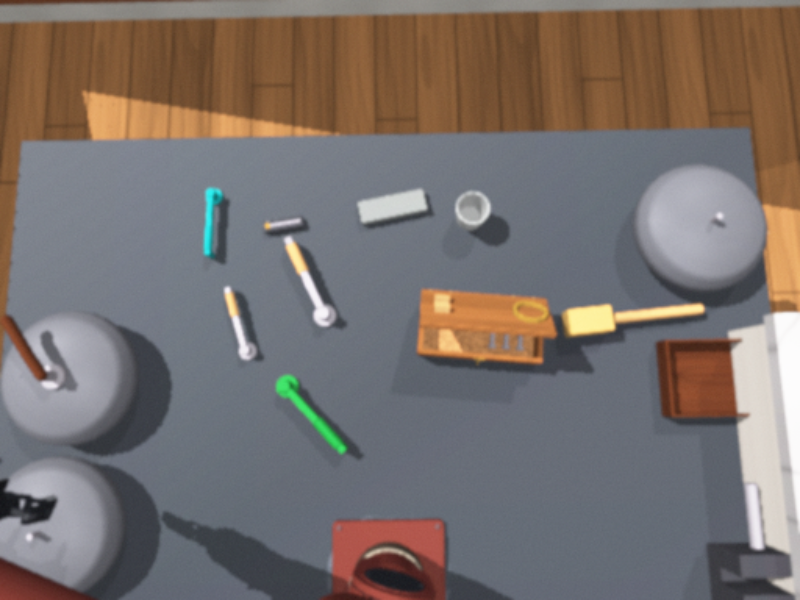

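The top view shows five handle-like or lookalike things. Pixels are for the 800x600 view.
- **Large steel one with wooden grip:** boss (325,315), tail (290,240).
- **Small steel one:** boss (248,350), tail (229,290).
- **Green one:** (312,415).
- **Turquoise one:** (212,220).
- **Gauge block:** (284,226).

The larger steel one is meant. The case lid is open at (490,315), with its hinge on the far side, the ring on the right (-y) and the notch on the left.

Run:
```python
from h import *
from scipy.optimize import least_squares
L={}
for n in ("scene","top"):
    f=np.load(n+"0.npz"); p={k:f[k] for k in f.files}; P=pts(p); im=p["image"].astype(int); L[n]=(p,P)
    ok=p["range_z"]>0
    # steel handles region
    for nm,(x0,x1,y0,y1) in dict(big=(505,740,95,235),small=(440,625,270,360)).items():
        m=ok&(P[...,2]>25)&(P[...,2]<70)&(P[...,0]>x0)&(P[...,0]<x1)&(P[...,1]>y0)&(P[...,1]<y1)
        q=P[m]; c=q[:,:2].mean(0); d=np.linalg.svd(q[:,:2]-c,full_matrices=False)[2][0]; d*=np.sign(d[0])
        t=(q[:,:2]-c)@d
        print(n,nm,m.sum(),"c",c.round(1),"ang",np.degrees(np.arctan2(d[1],d[0])).round(1),"ends",(c+d*np.percentile(t,.5)).round(1),(c+d*np.percentile(t,99.5)).round(1),"len",np.ptp(t).round(),"ztop",np.percentile(q[:,2],[50,90]).round(1))
    # lid plane (case region)
    m=ok&(P[...,0]>420)&(P[...,0]<620)&(P[...,1]>-345)&(P[...,1]<-60)&(P[...,2]>75)
    q=P[m]
    best=None;rng=np.random.default_rng(0)
    for _ in range(500):
        a=q[rng.choice(len(q),3,replace=False)]; nn=np.cross(a[1]-a[0],a[2]-a[0]); k=np.linalg.norm(nn)
        if k<1: continue
        nn/=k; inl=abs((q-a[0])@nn)<3
        if best is None or inl.sum()>best.sum(): best=inl
    r=q[best]; c=r.mean(0); nn=np.linalg.svd(r-c,full_matrices=False)[2][2]; nn*=np.sign(nn[2])
    th=np.arctan2(np.hypot(nn[0],nn[1]),nn[2])
    print(n,"lid inl",best.sum(),len(q),"n",nn.round(3),"theta",th.round(3),"yaw",np.degrees(np.arctan2(nn[1],nn[0])).round(1),"c",c.round(1))
    print(" extents",np.percentile(r,1,0).round(1),np.percentile(r,99,0).round(1))
    g=ok&(P[...,0]>560)&(P[...,0]<760)&(P[...,1]>-100)&(P[...,1]<100); print("bench z",np.median(P[g][:,2]).round(1))
def crop(n,a,b,c,d): return cv2.resize(L[n][0]["image"][b:d,a:c],(390,480),interpolation=cv2.INTER_CUBIC)
cv2.imwrite("pics/crop1.png",np.hstack([crop("scene",285,190,395,325),crop("top",125,110,245,250)]))
```

```text
scene big 483 c [641.1 173.1] ang 25.3 ends [543.  126.8] [721.  210.9] len 199.0 ztop [45.2 48.3]
scene small 252 c [547.9 322.6] ang 17.0 ends [469.9 298.8] [612.4 342.2] len 152.0 ztop [34.8 37.8]
scene lid inl 2599 3202 n [ 0.755 -0.07   0.652] theta 0.86 yaw -5.3 c [ 537.7 -199.1  120.7]
 extents [ 492.6 -333.1   75.8] [583.  -75.5 164.7]
bench z 0.4
top big 338 c [629.4 169. ] ang 25.3 ends [539.3 126.5] [715.6 209.7] len 197.0 ztop [45.2 49.4]
top small 216 c [537.  319.6] ang 17.0 ends [465.5 297.8] [610.2 341.9] len 153.0 ztop [33.9 37.6]
top lid inl 1538 1962 n [ 0.749 -0.07   0.658] theta 0.852 yaw -5.3 c [ 530.9 -204.8  126.3]
 extents [ 487.5 -334.7   76.2] [581.9 -77.2 166.3]
bench z 0.2
```

View pics/crop1.png

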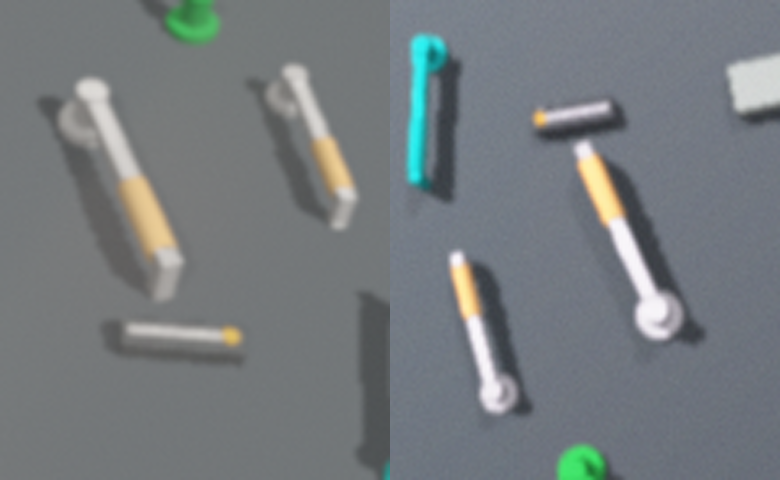

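The crop confirms it: the handle at left (pixels (95,95)–(165,285)) is larger than its steel twin at (315,145), and it is neither green nor turquoise. I'll move over the lid with the fingers shut.

Request:
step_arm(commands=[[0, 3.17, -3.48, 0, -0.0663], [0, 3.17, -3.48, 0, -0.0663], [0, 3.17, -3.48, 0, -0.0663], [0, 3.17, -3.48, 0, -0.0663], [0, 3.17, -3.48, 0, -0.0663], [0, 3.17, -3.48, 0, -0.0663], [0, 3.17, -3.48, 0, -0.0663], [0, 3.17, -3.48, 0, -0.0663], [0, 3.17, -3.48, 0, -0.0663]])

```text
time_s: 1.92
tool_pos: [501.0, 299.1, 242.6]
eef_rot: [[-0.593, 0.805, 0.0], [0.805, 0.593, 0.0], [0.0, 0.0, -1.0]]
force: [0.5, 0.4, 0.3]
gripper_width: -0.0
gripper_force: 0.0
```

Request:
step_arm(commands=[[0, 0.2, -4.57, 0, -0.0663], [0, 0.2, -4.57, 0, -0.0663], [0, 0.2, -4.57, 0, -0.0663], [0, 0.2, -4.57, 0, -0.0663], [0, 0.2, -4.57, 0, -0.0663], [0, 0.2, -4.57, 0, -0.0663], [0, 0.2, -4.57, 0, -0.0663], [0, 0.2, -4.57, 0, -0.0663], [0, 0.2, -4.57, 0, -0.0663], [0, 0.2, -4.57, 0, -0.0663], [0, 0.2, -4.57, 0, -0.0663], [0, 0, 0, 0, 0]])

```text
time_s: 3.42
tool_pos: [521.2, -206.7, 242.6]
eef_rot: [[0.099, 0.995, 0.0], [0.995, -0.099, -0.002], [-0.002, 0.0, -1.0]]
force: [0.2, -0.4, -1.1]
gripper_width: -0.3
gripper_force: 0.0
```

Request:
step_arm(commands=[[0, 0, 0, -3, 0], [0, 0, 0, -2.5, 0], [0, 0, 0, -1.5, 0], [0, 0, 0, -0.6, 0], [0, -0.4, 0.04, -0.4, 0], [0, 0, 0, 0, 0]])

```text
time_s: 4.18
tool_pos: [518.0, -202.1, 162.7]
eef_rot: [[0.092, 0.996, 0.0], [0.996, -0.092, 0.0], [0.0, 0.0, -1.0]]
force: [-0.1, 0.2, 1.1]
gripper_width: 0.4
gripper_force: 0.0
```

Request:
step_arm(commands=[[0, -0.5, 0.05, -0.45, 0], [0, -0.5, 0.05, -0.5, 0], [0, -0.5, 0.05, -0.5, 0], [0, -0.45, 0.04, -0.5, 0], [0, -0.4, 0.04, -0.5, 0], [0, -0.35, 0.03, -0.5, 0], [0, -0.33, 0.03, -0.5, 0], [0, -0.3, 0.03, -0.5, 0]])

```text
time_s: 5.18
tool_pos: [484.5, -198.8, 122.4]
eef_rot: [[0.092, 0.996, -0.0], [0.996, -0.092, -0.0], [-0.0, -0.0, -1.0]]
force: [0.1, -0.6, 2.9]
gripper_width: -0.3
gripper_force: 1.2
```

Request:
step_arm(commands=[[0, -0.25, 0.02, -0.5, 0], [0, -0.22, 0.02, -0.5, 0], [0, -0.2, 0.02, -0.5, 0], [0, -0.18, 0.02, -0.5, 0], [0, -0.15, 0.01, -0.5, 0], [0, -0.1, 0.01, -0.5, 0], [0, -0.08, 0, -0.3, 0]])

```text
time_s: 6.05
tool_pos: [473.0, -197.8, 89.5]
eef_rot: [[0.092, 0.996, -0.0], [0.996, -0.092, -0.0], [-0.0, -0.0, -1.0]]
force: [0.3, 0.4, 2.3]
gripper_width: 0.2
gripper_force: 1.0
```

Request:
step_arm(commands=[[0, 0, 0, -0.2, 0], [0, 0, 0, -0.2, 0], [0, 0, 0, -0.1, 0]])

```text
time_s: 6.42
tool_pos: [472.8, -197.8, 84.6]
eef_rot: [[0.092, 0.996, -0.0], [0.996, -0.092, 0.0], [0.0, -0.0, -1.0]]
force: [-0.9, 0.5, 2.7]
gripper_width: 0.1
gripper_force: 1.1
```

Request:
step_arm(commands=[[0, 0, 0, -0.1, 0], [0, 0, 0, -0.1, 0]])

```text
time_s: 6.68
tool_pos: [473.1, -197.9, 83.1]
eef_rot: [[0.092, 0.996, 0.0], [0.996, -0.092, 0.0], [0.0, 0.0, -1.0]]
force: [-7.1, 2.5, 17.6]
gripper_width: -0.0
gripper_force: 8.4
```

Request:
step_arm(commands=[[0, 0, 0, -0.1, 0], [0, 0, 0, 0, 0]])

```text
time_s: 6.92
tool_pos: [473.1, -197.9, 83.0]
eef_rot: [[0.092, 0.996, 0.0], [0.996, -0.092, 0.001], [0.001, -0.0, -1.0]]
force: [-8.8, 3.3, 22.1]
gripper_width: -0.1
gripper_force: 10.6
```

Request:
step_arm(commands=[[0, 0, 0, 0.5, 0], [0, 0, 0, 3, 0], [4, 0, 0, 5, 0], [5, 0, 0, 5, 0], [6, 0, 0, 3, 0], [6, 1.58, 4.4, 0, -0.13], [6, 1.58, 4.4, 0, -0.13], [6, 1.58, 4.4, 0, -0.13], [6, 1.58, 4.4, 0, -0.13], [6, 1.58, 4.4, 0, -0.13], [6, 1.58, 4.4, 0, -0.13], [6, 1.58, 4.4, 0, -0.13]])

```text
time_s: 8.43
tool_pos: [584.2, 111.8, 246.8]
eef_rot: [[0.845, 0.535, 0.001], [0.535, -0.845, 0.0], [0.001, 0.0, -1.0]]
force: [0.5, -0.2, -1.1]
gripper_width: 60.1
gripper_force: 0.0
```

Request:
step_arm(commands=[[6, 1.58, 4.4, 0, -0.127], [6, 0, 0, 0, 0], [6, 0, 0, 0, 0]])

```text
time_s: 8.8
tool_pos: [599.4, 153.6, 246.5]
eef_rot: [[0.904, 0.428, -0.0], [0.428, -0.904, -0.001], [-0.0, 0.001, -1.0]]
force: [-1.4, -0.3, 0.6]
gripper_width: 60.2
gripper_force: 0.0
```

Run:
```python
from h import *
s=ctrl.sense(); print(s["time_s"],s["tool_pos"].round(1) if hasattr(s["tool_pos"],'round') else s["tool_pos"],np.round(s["q"],1))
for n in ("scene","top","wrist"):
    p=cams.read_camera(n); np.savez(f"{n}1.npz",**{k:np.array(v) for k,v in p.items()})
    if n=="wrist":
        print(p["fx"],p["cx"],p["cy"],p["origin"],np.round(p["orientation"],3).tolist())
        cv2.imwrite("pics/wrist1.png",cv2.resize(p["image"],(800,600))); continue
    P=pts(p); ok=p["range_z"]>0
    m=ok&(abs(P[...,2]-72)<3.5)&(P[...,0]>420)&(P[...,0]<610)&(P[...,1]>-370)&(P[...,1]<-40)
    r=P[m]; c=r.mean(0); nn=np.linalg.svd(r-c,full_matrices=False)[2][2]; nn*=np.sign(nn[2])
    box=cv2.minAreaRect(r[:,:2].astype(np.float32)); print(n,m.sum(),"normal",nn.round(4),"minrect",np.round(box[0],1),np.round(box[1],1),round(box[2],2),"z",c[2].round(1))
    hi=ok&(P[...,2]>77)&(P[...,2]<90)&(P[...,0]>420)&(P[...,0]<610)&(P[...,1]>-370)&(P[...,1]<-40)
    for lo,h in((-370,-200),(-200,-40)):
        q=P[hi&(P[...,1]>lo)&(P[...,1]<h)]
        if len(q)>5: print("  raised",len(q),q.mean(0).round(1),np.round(cv2.minEnclosingCircle(q[:,:2].astype(np.float32))[0],1),np.round(cv2.minEnclosingCircle(q[:,:2].astype(np.float32))[1],1))
    if n=="top":
        im=p["image"][165:250,255:370]; cv2.imwrite("pics/top1.png",cv2.resize(im,(690,510),interpolation=cv2.INTER_CUBIC))
```

```text
8.8 [599.4 153.6 246.5] [-46.7  17.1  35.2  89.7 -10.   76.5 -74.9]
scene 1955 normal [1.7e-03 2.0e-04 1.0e+00] minrect [ 511.9 -202.6] [266.4 133.9] 84.41 z 72.7
  raised 106 [ 503.2 -291.6   79.8] [ 501.8 -289.8] 36.9
  raised 90 [ 521.3 -113.2   83.7] [ 520.  -114.1] 25.4
top 2527 normal [-4.e-04  6.e-04  1.e+00] minrect [ 509.5 -204.1] [264.1 131.3] 84.5 z 72.2
  raised 161 [ 500.5 -285.6   79.7] [ 500.6 -273.4] 75.2
  raised 118 [ 513.8 -125.9   82.2] [ 513.1 -141.5] 72.8
297.3186396354542 258.5924471270749 188.46908979391566 [675.88603014 187.75658617 377.77713607] [[0.426, 0.855, 0.296], [-0.905, 0.402, 0.14], [0.001, -0.327, 0.945]]
```

View pics/wrist1.png

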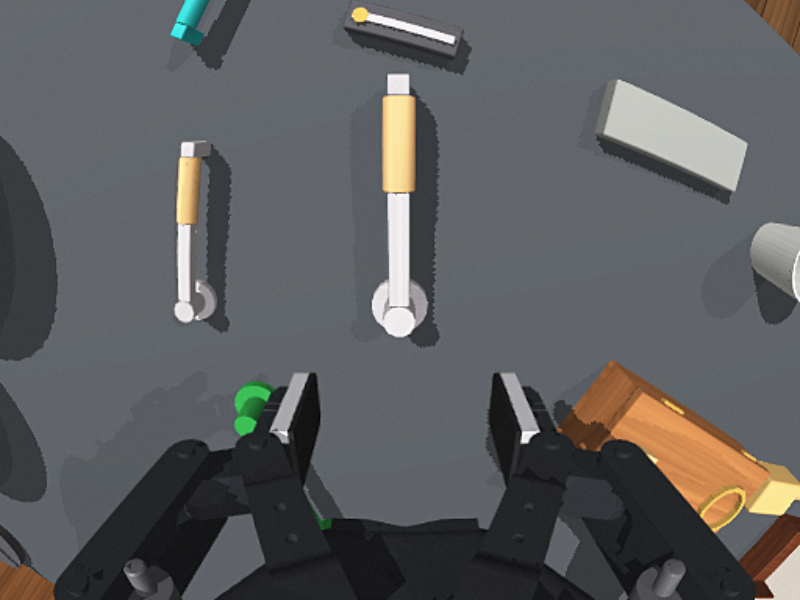

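View pics/top1.png

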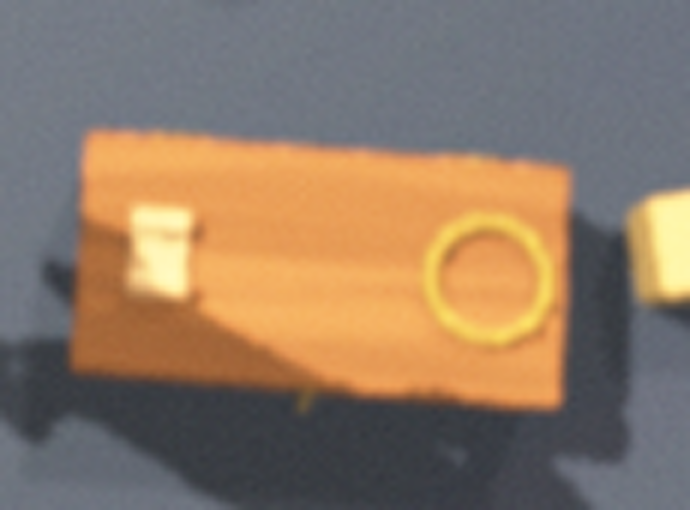

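The wrist view shows the handle upright in the frame: boss top at (399,321), neck/grip joint at (399,192), tail end at (398,75). The top crop shows the lid flat, with the ring at (490,278) and the notched rest at (160,253).

Run:
```python
from h import *
f=np.load("wrist1.npz"); fx,fy,cx,cy=[float(f[k]) for k in("fx","fy","cx","cy")]; O=f["origin"];R=f["orientation"];Z=f["range_z"]
def ray(u,v):
    a,b=(u-cx)/fx,(v-cy)/fy; t=np.hypot(a,b); k=np.sin(t)/t if t>1e-9 else 1
    return np.array([a*k,-b*k,-np.cos(t)])
def at(u,v,z):
    d=R@ray(u,v); return O+d*(z-O[2])/d[2]
for nm,u,v,z in(("boss",399,321,46),("joint",398.5,192,46),("tailend",398,75,45)):
    u,v=(u+.5)/1.5625-.5,(v+.5)/1.5625-.5
    r=ray(u,v); zz=np.median(Z[int(v)-1:int(v)+2,int(u)-1:int(u)+2]) ; D=O+R@(r*zz/-r[2])
    print(nm,at(u,v,z).round(1),"by range",D.round(1))
for n in("scene","top"):
    f2=np.load(n+"1.npz");p={k:f2[k] for k in f2.files};P=pts(p)
    m=(p["range_z"]>0)&(P[...,2]>25)&(P[...,2]<70)&(P[...,0]>505)&(P[...,0]<740)&(P[...,1]>95)&(P[...,1]<235)
    im=p["image"].astype(int); wood=m&(im[...,2]-im[...,0]>45)
    q=P[wood]; print(n,"wood",wood.sum(),np.median(q,0).round(1),q[:,:2].mean(0).round(1))
```

```text
boss [550.8 133.1  46. ] by range [550.5 132.9  45. ]
joint [640.4 175.3  46. ] by range [640.5 175.3  46.9]
tailend [716.4 211.3  45. ] by range [716.7 211.5  43. ]
scene wood 168 [676.9 190.   46.6] [676.4 190. ]
top wood 14 [644.5 173.2  45.6] [644.2 174.4]
```

Request:
step_arm(commands=[[6, -0.1, 0.15, -4, 0], [6, 0, 0, -4.5, 0], [6, 0, 0, -4.5, 0], [6, 0, 0, -4, 0], [6, 0, 0, -2.5, 0], [5, 0, 0, -1.5, 0], [4.5, 0, 0, -0.85, 0], [4, 0, 0, 0, 0], [4, 0, 0, 0, 0]], grip_force=70)

```text
time_s: 10.07
tool_pos: [599.1, 155.8, 29.3]
eef_rot: [[0.904, 0.428, 0.001], [0.428, -0.904, 0.001], [0.002, 0.0, -1.0]]
force: [0.1, 0.0, 0.2]
gripper_width: 39.8
gripper_force: 0.0
```

Run:
```python
from h import *
s=ctrl.sense(); print(s["time_s"],s["tool_pos"],s["force"],s["gripper_width"])
p=cams.read_camera("wrist"); cv2.imwrite("pics/wrist2.png",cv2.resize(p["image"],(800,600)))
```

```text
10.075 [599.05633725 155.78796345  29.3229693 ] [0.13466396 0.01451925 0.22873263] 39.76876317185957
```

View pics/wrist2.png

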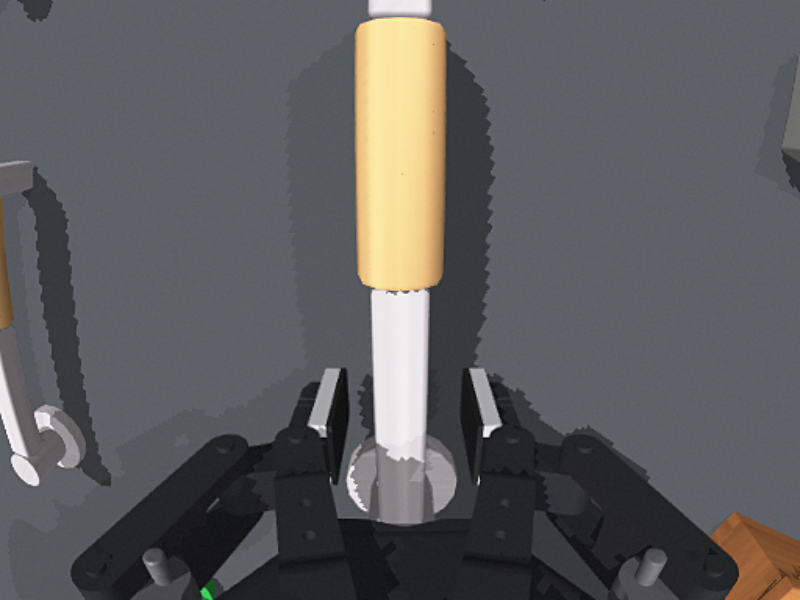

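The neck (370–430, 460) is centred between the pads, which sit on bare steel between the boss and the grip. Closing now, then a small lift.

Request:
step_arm(commands=[[1, 0, 0, 0, 0], [1, 0, 0, 0, 0], [1, 0, 0, 0, 0], [1, 0, 0, 0, 0], [1, 0, 0, 0, 0], [1, 0, 0, 0, 0]], grip_force=70)

```text
time_s: 10.88
tool_pos: [598.7, 156.1, 28.9]
eef_rot: [[0.904, 0.428, 0.001], [0.428, -0.904, 0.001], [0.001, -0.001, -1.0]]
force: [-2.4, 1.6, 5.6]
gripper_width: 14.8
gripper_force: 68.5
```

Request:
step_arm(commands=[[1, 0, 0, 0.5, 0], [1, 0, 0, 1, 0], [1, 0, 0, 1.5, 0], [1, 0, 0, 1, 0], [1, 0, 0, 0, 0], [1, 0, 0, 0, 0]])

```text
time_s: 11.62
tool_pos: [598.1, 155.7, 68.1]
eef_rot: [[0.904, 0.428, -0.0], [0.428, -0.904, 0.0], [-0.0, -0.0, -1.0]]
force: [-0.0, -0.4, -7.8]
gripper_width: 15.1
gripper_force: 68.5
```

```bash
cat > m.py <<'E'
from h import *
s=ctrl.sense(); t=np.array(s["tool_pos"]); R=np.array(s["eef_rot"])
print(s["time_s"],t.round(1),"yaw",np.degrees(np.arctan2(R[1,0],R[0,0])).round(2),"F",np.round(s["force"],1),"M",np.round(s["wrist_torque"],3),s["gripper_width"])
p=cams.read_camera("wrist"); fx,fy,cx,cy=p["fx"],p["fy"],p["cx"],p["cy"]; Z=p["range_z"]
v,u=np.mgrid[0:384,0:512]; a,b=(u-cx)/fx,(v-cy)/fy; th=np.hypot(a,b)+1e-9; k=np.tan(th)/th
C=np.stack([a*k,-b*k,-np.ones_like(a)],-1)*Z[...,None]; W=C@np.array(p["orientation"]).T+np.array(p["origin"])
L=(W-t)@R   # tool frame
im=p["image"].astype(int)
m=(Z>0)&(abs(L[...,1])<15)&(L[...,0]>15)&(L[...,0]<150)&(L[...,2]<15)&(L[...,2]>-40)
wood=m&(im[...,2]-im[...,0]>45)
print("wood x from/to",np.percentile(L[wood][:,0],[1,50,99]).round(1),"y",np.median(L[wood][:,1]).round(1))
for lo,hi in((15,25),(25,35),(50,60),(70,80),(90,105),(118,132)):
    q=m&(L[...,0]>lo)&(L[...,0]<hi)
    if q.sum()>5: print(lo,"top tool-z",np.percentile(L[q][:,2],10).round(1),"y mid",(np.percentile(L[q][:,1],[3,97]).sum()/2).round(1))
E
python3 m.py
```

```text
11.625 [598.1 155.7  68.1] yaw 25.32 F [-0.  -0.4 -7.8] M [ 0.011  0.02  -0.002] 15.0938170776123
wood x from/to [ 47.1  81.5 114.4] y 0.8
15 top tool-z -15.9 y mid 0.9
25 top tool-z -15.9 y mid 0.9
50 top tool-z -18.0 y mid 1.0
70 top tool-z -18.1 y mid 0.9
90 top tool-z -18.0 y mid 0.9
118 top tool-z -16.9 y mid 0.9
```

Request:
step_arm(commands=[[1, 0, 0, 1.5, 0], [1, 0, 0, 3, 0], [1, 0, 0, 3, 0], [1, 0, 0, 1.8, 0], [1, -0.325, -1.41, 0, 0.037], [1, -0.325, -1.41, 0, 0.037], [1, -0.65, -2.82, 0, 0.074], [1, -0.65, -2.82, 0, 0.074], [1, -0.65, -2.82, 0, 0.074], [1, -0.65, -2.82, 0, 0.074], [1, -0.65, -2.82, 0, 0.074], [1, -0.65, -2.82, 0, 0.074]])

```text
time_s: 13.18
tool_pos: [552.4, -42.8, 161.5]
eef_rot: [[0.572, 0.82, -0.0], [0.82, -0.572, 0.0], [-0.0, -0.0, -1.0]]
force: [0.2, -0.3, -6.5]
gripper_width: 14.8
gripper_force: 68.8
```

Request:
step_arm(commands=[[1, -0.65, -2.82, 0, 0.074], [1, -0.65, -2.82, 0, 0.074], [1, -0.65, -2.82, 0, 0.074], [1, -0.65, -2.82, 0, 0.074], [1, -0.65, -2.82, 0, 0.074], [1, -0.65, -2.82, 0, 0.074], [1, -0.32, -1.41, 0, 0.037], [1, -0.32, -1.41, 0, 0.037], [1, 0, 0, 0, 0], [1, 0, 0, 0, 0], [1, 0, 0, 0, 0]])

```text
time_s: 14.55
tool_pos: [507.8, -238.2, 161.3]
eef_rot: [[0.092, 0.996, -0.0], [0.996, -0.092, 0.0], [0.0, -0.0, -1.0]]
force: [-0.2, 0.8, -6.6]
gripper_width: 14.5
gripper_force: 68.8
```

```bash
python3 m.py
python3 - <<'E'
from h import *
o=[]
for n in("scene","top"):
    p=cams.read_camera(n);P=pts(p);ok=p["range_z"]>0
    im=p["image"].astype(int)
    reg=ok&(P[...,0]>410)&(P[...,0]<620)&(P[...,1]>-380)&(P[...,1]<-30)
    l=P[reg&(abs(P[...,2]-72)<3)]; 
    bx=cv2.minAreaRect(l[:,:2].astype(np.float32)); print(n,"lid",np.round(bx[0],1),np.round(bx[1],1),round(bx[2],2))
    h=P[reg&(P[...,2]>165)&(P[...,2]<186)&(abs(P[...,0]-510)<40)]
    for lo,hi in((-320,-275),(-190,-125),(-125,-95)):
        q=h[(h[:,1]>lo)&(h[:,1]<hi)]
        if len(q): print("  h",lo,len(q),q.mean(0).round(1),q[:,:2].min(0).round(1),q[:,:2].max(0).round(1))
    c=p["image"][130:240,155:275] if n=="scene" else p["image"][155:250,255:370]
    o.append(cv2.resize(c,(390,390),interpolation=cv2.INTER_CUBIC))
w=cams.read_camera("wrist")["image"]
cv2.imwrite("pics/fin.png",np.hstack(o)); cv2.imwrite("pics/finw.png",cv2.resize(w,(800,600)))
E
```

```text
14.55 [ 507.8 -238.2  161.3] yaw 84.71 F [-0.2  0.8 -6.6] M [-0.012 -0.016  0.002] 14.521674557490424
wood x from/to [ 46.4  80.9 114. ] y -0.1
15 top tool-z -16.0 y mid 0.0
25 top tool-z -16.0 y mid -0.0
50 top tool-z -18.1 y mid 0.0
70 top tool-z -18.2 y mid -0.1
90 top tool-z -18.1 y mid 0.1
118 top tool-z -16.9 y mid 0.0
scene lid [ 511.1 -201.5] [264.9 134.6] 84.6
  h -320 55 [ 510.3 -290.5  175.2] [ 495.4 -303.8] [ 518.2 -277.1]
  h -190 155 [ 523.1 -157.2  175.8] [ 507.3 -189.3] [ 533.4 -125.5]
  h -125 48 [ 523.5 -115.1  174.3] [ 512.  -124.8] [ 531.3 -106. ]
top lid [ 513.9 -155.9] [167.2 131.5] 84.39
  h -190 169 [ 514.  -157.7  177.7] [ 500.9 -189.9] [ 529.2 -125.2]
  h -125 36 [ 517.6 -117.   176.9] [ 510.2 -124.9] [ 526.  -107.6]
```

View pics/fin.png

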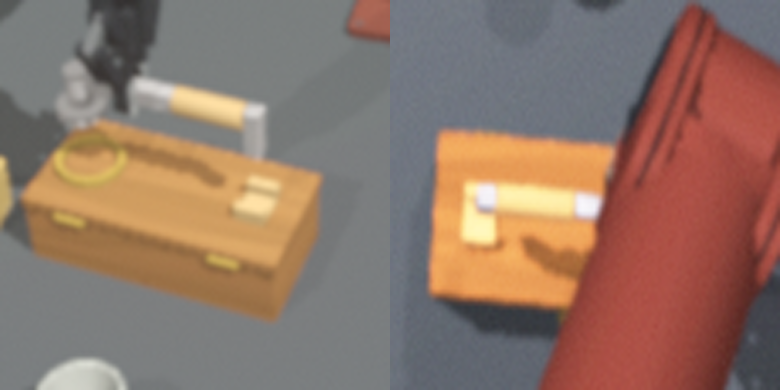

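View pics/finw.png

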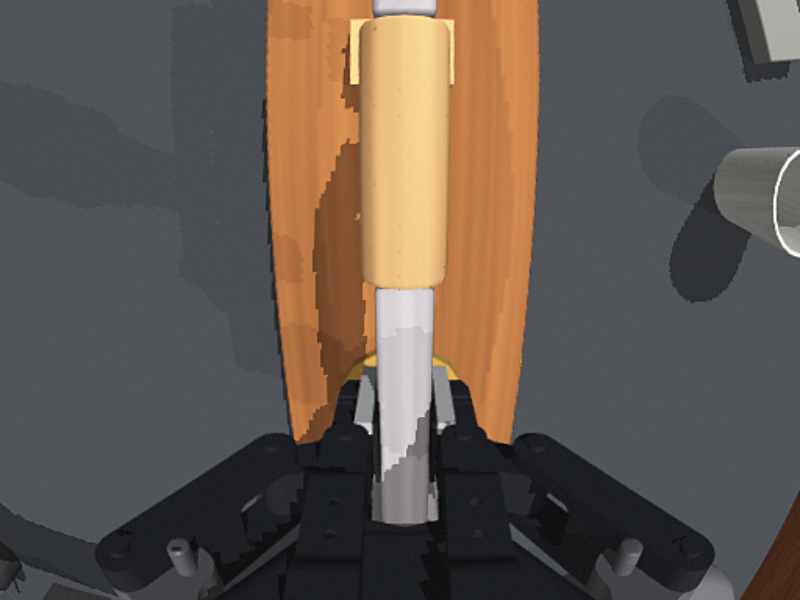

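The scene crop shows the handle held level over the shut lid. The wrist view shows it centred over the lid and rest (lid edges 268/538, rest 350–455, bar centre 404). One last check along the bar.

```bash
cat >> m.py <<'E'
print("--")
q=(Z>0)&(W[...,2]>81)&(W[...,2]<90)&(L[...,0]>80)&(L[...,0]<160)&(abs(L[...,1])<30)
print("rest x",np.percentile(L[q][:,0],[2,98]).round(1),"y",np.percentile(L[q][:,1],[2,98]).round(1),q.sum())
q=(Z>0)&(im[...,2]-im[...,0]>70)&(W[...,2]>76)&(W[...,2]<84)&(L[...,0]<20)
print("ring far x",np.percentile(L[q][:,0],[2,50,98,100]).round(1),q.sum())
q=(Z>0)&(abs(W[...,2]-72)<4)
for lo in(0,30,60,90): 
    r=L[q&(L[...,0]>lo)&(L[...,0]<lo+20)][:,1]; print("lid y edges",np.percentile(r,[.5,99.5]).round(1))
E
python3 m.py | sed -n '1p;/--/,$p'
```

```text
14.75 [ 507.6 -238.7  161.3] yaw 84.7 F [ 0.2  0.3 -7.5] M [-0.071 -0.022 -0.027] 14.410287152487017
--
rest x [109.1 138.8] y [-23.3  21.6] 373
ring far x [-37.3 -29.4 -23.3 -22.6] 223
lid y edges [-66.   63.1]
lid y edges [-65.7 247.5]
lid y edges [-65.5 221.3]
lid y edges [-65.5 235.5]
```

Request:
step_arm(commands=[[1, -0.07, 0, -0.03, 0], [1, 0, 0, 0, 0], [1, 0, 0, 0, 0], [1, 0, 0, 0, 0], [1, 0, 0, 0, 0], [1, 0, 0, 0, 0]])

```text
time_s: 15.55
tool_pos: [506.8, -239.1, 161.0]
eef_rot: [[0.093, 0.996, -0.0], [0.996, -0.093, 0.0], [0.0, -0.0, -1.0]]
force: [-0.9, -0.7, -7.9]
gripper_width: 15.1
gripper_force: 68.8
```

```bash
python3 -c "
from rig import ctrl
print(ctrl.job_done())"
```

```text
the job is handed in; nothing more can be done
None
```

The lid is fully shut, and the larger steel handle is held still and level by its neck at the balance point, about 60 mm above the lid, with its boss over the ring and its tail over the notched rest (within about 1 mm by my measurements); I handed the job in at about 15.6 s, and no verdict came back.

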